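# Release the sizing jig and take out the thumb insert

## Task

Turn the red clamp knob on the sizing jig to free the hold-down carriage, draw the carriage fully back off the die to its end stop, and turn the knob tight again so that it stays there. Then lift the white thumb insert out of the die pocket and stand it upright inside the green tray, without disturbing the parts already in the tray or anything else on the bench.

Things in the scene. Friction and masses are not known exactly. Their poses are not given: they have to be found in the camera images.
- jig: Sizing jig fixed to the bench. Blue base plate 240 x 90 x 15 mm, origin at the centre of its underside; its x axis runs along the slide from the end stop to the die. A dark die block (66 x 70 mm, top face 45 mm above the bench) is centred at x = +80 mm; a steel rail 30 mm wide carries a grey carriage, and a blue end stop (60 mm high) stands at x = -107 mm.
- pocket (a point): Centre of the floor of the die's round pocket, on the jig at x = +80 mm, 25 mm above the bench. The pocket is 36 mm in diameter and 20 mm deep, open upwards.
- carriage (a joint): Position in m of the grey hold-down carriage (60 x 66 mm, top 76 mm above the bench) on the rail: 0 = over the die, its two dark steel tines (74 to 82 mm above the bench, reaching 94 mm from the knob axis) holding the insert down; 0.08 = fully back at the end stop. Grows towards the jig's -x. Clamped, it will not slide; freed, it needs about 2 N and the knob can serve as its handle.
- clamp (a joint): Angle of the clamp knob in rad, growing anticlockwise seen from above: 0 = tight, the red bar lies across the rail (along the jig's y); 1.45 = fully free, the bar lies nearly along the rail. It clamps below about 0.75, harder towards 0. It takes up to 0.35 N m.
- clamp_grip (a point): Point on the knob's turning axis at mid-height of its red bar, 106 mm above the bench; the bar lies along this point's y. The bar is 14 mm thick, 52 mm long, 28 mm high (92 to 120 mm above the bench), on a thin stem over the carriage, and travels with it: at jig x = +10 mm at carriage 0, at jig x = -70 mm at 0.08.
- insert: White plastic thumb insert, an upright tube of 34 mm outer and 24 mm inner diameter, 45 mm high, about 50 g, standing in the die pocket with its upper 25 mm showing. Origin at the centre of its underside, z along its axis.
- tray: Green open tray, fixed, 200 x 130 mm, rim 25 mm high, wall and floor 5 mm. Origin at the centre of its underside, long side along its x. The half at negative x already holds the spare insert and the sleeve; the half at positive x is empty.
- spare_insert: A second, equal white thumb insert standing in the tray, to be left alone. Origin at the centre of its underside.
- sleeve: Bronze bushing sleeve, upright tube 28 mm in diameter, 32 mm high, standing in the tray, to be left alone. Origin at the centre of its underside.
- plug: Yellow hole plug, 30 mm in diameter, 28 mm high, standing on the bench, to be left alone. Origin at the centre of its underside.
- tap_handle: Chrome tap handle lying on the bench, a bar 160 mm long and 10 mm thick along its x with a hub 18 mm high, to be left alone. Origin under the middle of the hub.
- brush: Brush lying on the bench along its x, to be left alone.
- wrench: Wrench lying on the bench along its x, to be left alone.
- cleaner: Bottle 60 mm in diameter, 150 mm high, standing on the bench, to be left alone. Origin at the centre of its underside.
Things that resemble listed ones, but are neither listed nor needed, are in the scene too. What is shaped like the insert but purple is not meant.

How it is judged:
On the way, in this order (a step that is already met when the one before it is completed fails the run):
1. the clamp knob is turned free (value of joint clamp above 1 rad), for 0.1 s.
2. the carriage is drawn back to its end stop (within 8 mm) (value of joint carriage above 0.072 m), for 0.1 s.
3. the knob is turned tight again with the carriage at its stop and the insert still in the die (value of joint clamp below 0.3 rad and value of joint carriage above 0.072 m and distance between insert and pocket below 0.008 m), for 0.2 s.
At the end, for the whole second after the job is handed in: The carriage is within 8 mm of its end stop, the clamp knob is tight (below 0.3 rad), and the thumb insert stands at rest on the floor of the tray with its axis within 0.15 rad of vertical (value of joint clamp below 0.3 rad and value of joint carriage above 0.072 m and x of insert in the frame of tray between -0.09 and 0.09 m and y of insert in the frame of tray between -0.06 and 0.06 m and z of insert in the frame of tray below 0.009 m and angle between insert's own z axis and vertical below 0.15 rad and linear speed of insert below 0.02 m/s); the robot touches nothing.
It fails at once if a part already in the tray is shifted by more than 20 mm or knocked over (distance of any of spare_insert, sleeve from where it was at the start of the episode above 0.02 m or angle between any of spare_insert, sleeve's own z axis and vertical above 0.5 rad).
It fails at once if another thing on the bench is shifted by more than 20 mm (distance of any of plug, tap_handle, brush, wrench, cleaner from where it was at the start of the episode above 0.02 m).
It also fails if it takes over 56 s, if anything falls off the work surface, if the arm or the gripper's body presses on something with over 40 N, if the wrist force passes 120 N, or if a joint passes its speed limit or range.

## Robot

A 7-joint arm with a two-finger parallel gripper is mounted at the origin on the work surface. World frame = base frame: x ahead of the robot, y to its left, z up, the work surface at z = 0. Lengths are in m, angles in rad, forces in N, time in s.
With the tool pointing down it reaches from about 0.425 to 0.925 m from the base axis. Payload 6.8 kg.
Tool frame: the origin (TCP) lies on the mounting face of the last link; the fingertips stand 173 mm ahead of it and the grasp point (between the pads) lies 155 mm ahead of it; z points along the fingers, y is the line along which they close (so a half turn about z gives the same grasp; the last joint's range is limited). The gripper opens to 85 mm and grips with 20 to 120 N. Pads are 22 mm wide; open, the fingers measure 114 mm over their backs; the gripper's body (76 mm by 85 mm) begins 54 mm behind the grasp point. The pads swing forward as they close: fully open they stand 13 mm farther back than shut.
Start: joints at [1.161, 0.477, 0.022, 1.555, -0.011, 1.109, -0.083], TCP at [0.201, -0.645, 0.405] pointing down, gripper open.
Joint ranges: [-2.96, 2.96], [-0.34, 2.1], [-1.41, 1.46], [0.24, 2.44], [-1.37, 4.51], [0.17, 1.92], [-2.96, 2.96]. Speed limits (rad/s): [2.39, 2.39, 3.14, 3.14, 3.14, 3.14, 3.14].

## Interface

Orientations are given as a rotation vector (axis times angle).
In Python, from bench import r gives the robot as it stands.
- The arm moves only by the tool arm_command, never from a script. Its argument "plan" is a list of rows, each an object of numbers: "claw": the closure, from 0 (fully open) to 1 (shut); "tx", "ty", "tz": the shift along the tool's x, y, z in m; "ax", "ay", "az": the turn, a rotation vector about the tool's x, y, z in degrees. A call has exactly 10 rows; each row shifts and turns the commanded pose from where the row before left it, along the tool's axes as they then stand; what a row does not reach is not made up. A row lasts 1/12 s, in which the tool goes at most 41.7 mm and 7.16 degrees, less where a joint would pass 70% of its speed; a pose out of reach is approached as far as the arm can. A call is refused whole if a number of a shift passes 0.0417 or a number of a turn 7.16, either way. A call with a gripper value outside its range is refused whole. The fingers move at their own pace and stop on an object; "squeeze" is the grip in N (left out, the last holds). Time passes only in rows, so rows that do not move let the fingers close, or fill a call up. It gives the time, the measured TCP pose, the force, the opening and the grip force at its end, in the units of the state.
- r.get_obs(): the state, without advancing time (a new reading comes with each control period).
- r.grab_frame(name): name is "scene" or "top" or "wrist"; returns the picture (420x560x3 uint8, red, green, blue); there is no depth.
- r.camera_model(name): a dict with "fx", "fy", "cx", "cy" (pixels), "k1" (the pictures are not rectified: a ray, as slopes to the right and down, at radius r is drawn at 1 + k1 r^2 times it, then the intrinsics apply), "position" and "orientation" of the camera in the world; the wrist camera has in their place "tool_from_camera" (4x4, takes a point from camera to tool coordinates, whose origin is the TCP and whose axes are the flange's). Camera axes: x right, y up, looking along -z (the intrinsics and any distortion apply to the point x, -y, -z); pixel columns grow to the right and rows downward; lengths in m; the calibration is good to about 2 mm. A picture is of the moment at which its call begins: read the wrist's pose just before it. camera_model takes no time and is no camera call.
- r.hand_in(): hands the job in; it is judged then, once.
Trained networks look in the newest picture that a camera, given by its name, has taken for a name from the list of things; names that differ only in an ending like _2 or _b are one class to them, and where a whole thing is asked for, a point or a joint stands for the part that bears it (a point fixed in the world has none). Each returns a list of dicts, best first, with "confidence" (0 to 1); they miss things now and then, are a little off and sometimes report something else, mostly with a low value. They report only what shows in the picture. A call takes as long as a camera call. They do not tell look-alikes from the thing itself.
- r.boxes_of(target, camera): "location" ([x, y, z] in m, in the coordinates of the camera as it stood for that picture, good to about 4 mm: the middle of the surface that is visible of it).
- r.tip_of(target, camera): "location" ([x, y, z] in m, in the coordinates of the camera as it stood for that picture, good to about 4 mm: a listed point, or the origin of a listed thing).
The state is a dict: "clock": time; "joints": joint angles; "qvel": joint speeds; "tau": joint torques, N m; "tcp_pos": TCP position; "orientation": TCP orientation; "contact_force": force on the tool from outside, world axes, zero at the start; "moment": the same for the moment, N m; "grip_width": finger opening in m; "gripper_force": force on a finger pad.
Only numpy, scipy, OpenCV 4.12 (cv2) and the standard library are available. Lean on these libraries where they do the work, as an engineer would, in place of code of your own. Each camera call takes 0.05 s, during which the arm holds its last target. There are 200 camera calls.

## Working session

There is one attempt and no reset: what is moved stays moved. The work goes in short steps, Python scripts to look and compute and a tool call to move; the robot and the scene stay as the last step left them, time stands still between calls to the robot, and variables do not carry over. Pictures are saved under pics/ and viewed, at most 10 in all, crops included, and the job is handed in when it is done.

Besides the shell and the picture viewer there is one more tool, called after "Emit:" as a command line: name --argument value ..., lists and objects as JSON in quotes. arm_command: Moves the arm, as the interface text tells. Its arguments: {"type":"object","properties":{"plan":{"type":"array","items":{"type":"object","properties":{"claw":{"type":"number"},"tx":{"type":"number"},"ty":{"type":"number"},"tz":{"type":"number"},"ax":{"type":"number"},"ay":{"type":"number"},"az":{"type":"number"}}}},"squeeze":{"type":"number"}},"required":["plan"]}

```bash
ls; mkdir -p pics; cat > h.py <<'E'
import numpy as np, cv2
from scipy.spatial.transform import Rotation as R
from bench import r
def save(n,f): cv2.imwrite('pics/'+f,cv2.cvtColor(r.grab_frame(n),cv2.COLOR_RGB2BGR))
def campose(n):
    m=r.camera_model(n)
    if n=='wrist':
        o=r.get_obs();T=np.eye(4);T[:3,:3]=R.from_rotvec(o['orientation']).as_matrix();T[:3,3]=o['tcp_pos']
        T=T@np.array(m['tool_from_camera']);return m,T
    T=np.eye(4);q=np.array(m['orientation']);T[:3,:3]=q if q.shape==(3,3) else R.from_rotvec(q).as_matrix();T[:3,3]=m['position'];return m,T
def pix2plane(n,u,v,z,P=None):
    m,T=P or campose(n)
    a=np.array([(u-m['cx'])/m['fx'],(v-m['cy'])/m['fy']]);s=a.copy()
    for _ in range(20): s=a/(1+m['k1']*(s@s))
    d=T[:3,:3]@np.array([s[0],-s[1],-1]);return T[:3,3]+d*(z-T[2,3])/d[2]
def proj(n,p,P=None):
    m,T=P or campose(n);c=T[:3,:3].T@(np.array(p)-T[:3,3]);s=np.array([c[0],-c[1]])/-c[2];s=s*(1+m['k1']*(s@s))
    return s*[m['fx'],m['fy']]+[m['cx'],m['cy']]
def w(n,loc,P=None): m,T=P or campose(n);return T[:3,:3]@np.array(loc)+T[:3,3]
E
python3 - <<'E'
from h import *
for n in ('top','scene'): print(r.camera_model(n)); save(n,n+'0.png')
print(r.camera_model('wrist'));print(r.get_obs())
for t in ('jig','clamp_grip','insert','tray','plug','sleeve','tap_handle','brush','wrench','cleaner'):
    print(t,[(np.round(w('top',d['location']),3),round(d['confidence'],2)) for d in r.tip_of(t,'top')])
E
```

```text
pics
{'fx': 456.025795405662, 'fy': 456.025795405662, 'cx': 271.71175459347717, 'cy': 214.72813055772292, 'k1': 0.03472285146382523, 'position': array([ 0.39599794, -0.00686459,  1.31018192]), 'orientation': array([ 0.10734215, -0.10762203, -1.57116301])}
{'fx': 398.3537193676102, 'fy': 398.3537193676102, 'cx': 283.01418578214174, 'cy': 205.39905625598436, 'k1': 0.01673996548567207, 'position': array([1.21657428, 0.15231544, 0.74403652]), 'orientation': array([0.58033273, 0.72736488, 1.72033534])}
{'fx': 293.5377624911583, 'fy': 293.5377624911583, 'cx': 282.4631049876231, 'cy': 208.84207702091715, 'k1': -0.06201697151765841, 'tool_from_camera': array([[ 6.56614338e-04,  9.58702599e-01,  2.84409733e-01,
         7.11046589e-02],
       [ 9.99999618e-01, -4.65416703e-04, -7.39840658e-04,
        -6.47706899e-04],
       [-5.76918121e-04,  2.84410110e-01, -9.58702538e-01,
         3.13541404e-02],
       [ 0.00000000e+00,  0.00000000e+00,  0.00000000e+00,
         1.00000000e+00]])}
{'clock': 0.1, 'joints': array([ 1.16090345,  0.47774444,  0.02232789,  1.55634697, -0.0114717 ,
        
[... 607 characters left out ...]
08526557850998044}
jig [(array([0.48 , 0.091, 0.002]), 0.75), (array([ 0.539, -0.141, -0.   ]), 0.68), (array([0.367, 0.005, 0.   ]), 0.36)]
clamp_grip [(array([ 0.546, -0.144,  0.105]), 0.57)]
insert [(array([ 0.62 , -0.156,  0.025]), 0.54), (array([ 0.717, -0.161,  0.003]), 0.4), (array([ 0.368,  0.005, -0.002]), 0.31)]
tray [(array([0.524, 0.128, 0.002]), 0.72)]
plug [(array([ 0.369,  0.006, -0.003]), 0.4), (array([ 0.547, -0.145,  0.105]), 0.27)]
sleeve [(array([0.461, 0.156, 0.004]), 0.39)]
tap_handle [(array([ 0.762, -0.003,  0.001]), 0.53)]
brush [(array([ 0.464,  0.37 , -0.002]), 0.67)]
wrench [(array([ 0.561, -0.383, -0.   ]), 0.74)]
cleaner [(array([ 0.758, -0.003,  0.   ]), 0.24)]
```

View pics/top0.png

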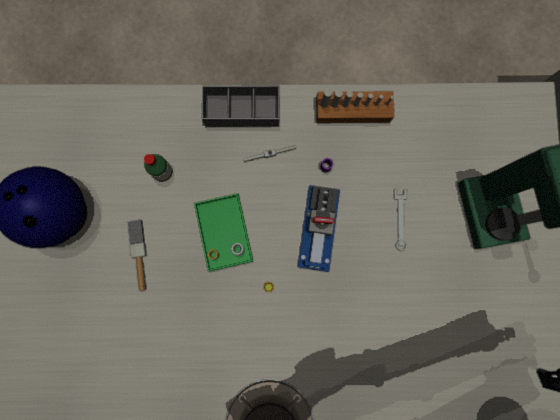

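View pics/scene0.png

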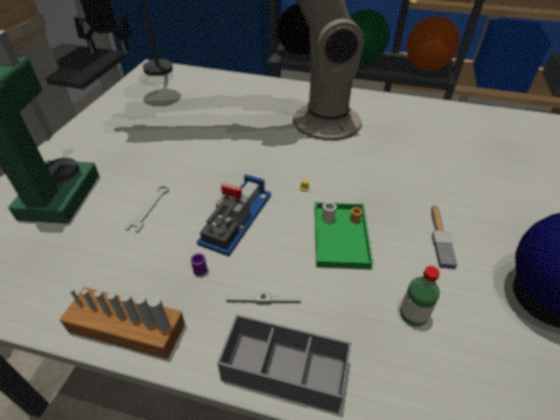

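The top picture shows the red bar at (321,221), the die with the insert at (322,198), and the tray at (224,232). The spare insert is at (237,249), the sleeve at (214,255), the plug at (268,287) and the tap handle at (270,153).

Things that could be taken for the insert:
- white tube in the die at (322,198): this one is meant
- white spare in the tray at (237,249)
- purple tube at (327,165)

Next I fit the jig and tray, then check a close crop.

```bash
python3 - <<'E'
from h import *
im=r.grab_frame('top');P=campose('top')
hsv=cv2.cvtColor(im,cv2.COLOR_RGB2HSV)
def rect(lo,hi,box,z):
    m=cv2.inRange(hsv,lo,hi);k=np.zeros_like(m);x0,y0,x1,y1=box;k[y0:y1,x0:x1]=m[y0:y1,x0:x1]
    v,u=np.nonzero(k);p=np.array([pix2plane('top',a,b,z,P)[:2] for a,b in zip(u,v)]).astype(np.float32)
    return cv2.minAreaRect(p)
print('tray',rect((50,100,60),(70,255,255),(185,185,262,280),.025))
print('jig',rect((100,120,40),(125,255,255),(290,175,350,280),.015))
print('bar',rect((0,140,80),(6,255,255),(300,205,345,235),.12), rect((174,140,80),(180,255,255),(300,205,345,235),.12))
for t in('jig','insert','spare_insert','clamp_grip'):
  for c in('top','scene'):
    if c=='scene' : r.grab_frame('scene')
    else: r.grab_frame('top')
    print(t,c,[(np.round(w(c,d['location']),3),round(d['confidence'],2)) for d in r.tip_of(t,c)])
c=cv2.cvtColor(im[140:290,180:360],cv2.COLOR_RGB2BGR);c=cv2.resize(c,None,fx=3,fy=3,interpolation=3)
s=cv2.cvtColor(r.grab_frame('scene')[160:270,180:390],cv2.COLOR_RGB2BGR);s=cv2.resize(s,(540,283),interpolation=3)
cv2.imwrite('pics/crop.png',cv2.resize(np.vstack([c,s]),None,fx=.8,fy=.8))
E
```

```text
tray ((0.5251142382621765, 0.13072745501995087), (0.19886577129364014, 0.12858745455741882), 12.554644584655762)
jig ((0.5364266633987427, -0.1409977674484253), (0.08761553466320038, 0.23468811810016632), 81.20201110839844)
bar ((0.546777069568634, -0.1434648036956787), (0.04995699226856232, 0.01325306762009859), 89.82759857177734) ((0.550722062587738, -0.1527395099401474), (0.0, 0.0), 0.0)
jig top [(array([ 0.535, -0.143, -0.002]), 0.67), (array([ 0.563, -0.382, -0.002]), 0.56)]
jig scene [(array([ 0.541, -0.146,  0.002]), 0.97)]
insert top [(array([ 0.62 , -0.156,  0.027]), 0.5), (array([ 0.713, -0.165,  0.003]), 0.47)]
insert scene [(array([ 0.717, -0.167, -0.001]), 0.65)]
spare_insert top [(array([0.475, 0.092, 0.002]), 0.48)]
spare_insert scene [(array([0.476, 0.088, 0.002]), 0.53), (array([ 0.551, -0.144,  0.106]), 0.19)]
clamp_grip top [(array([ 0.545, -0.147,  0.109]), 0.41)]
clamp_grip scene [(array([ 0.548, -0.147,  0.106]), 0.49)]
```

View pics/crop.png

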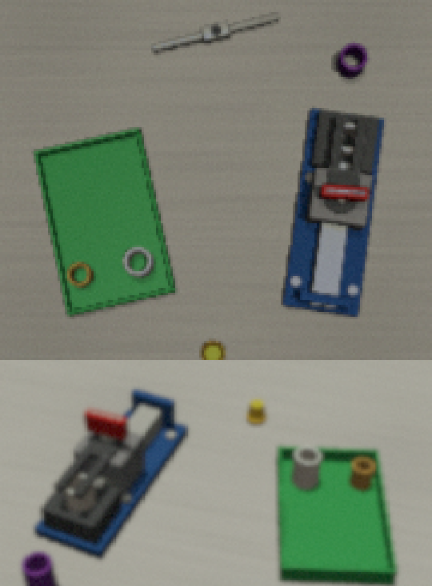

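Estimates agree: the jig centre is at about (0.537,-0.142) with yaw -8.8°, and the tray at (0.525,0.131) with yaw 12.5°. The white tube sits in the die under the tines, and the purple one stands apart. I'll move above the knob.

Emit:
arm_command --plan '[{"tx": 0.0239,"ty": -0.0187,"claw": 0},{"tx": 0.0239,"ty": -0.0187,"claw": 0},{"tx": 0.0239,"ty": -0.0187,"claw": 0},{"tx": 0.0239,"ty": -0.0187,"claw": 0},{"tx": 0.0239,"ty": -0.0187,"claw": 0},{"tx": 0.0239,"ty": -0.0187,"claw": 0},{"tx": 0.0239,"ty": -0.0187,"claw": 0},{"tx": 0.0239,"ty": -0.0187,"claw": 0},{"tx": 0.0239,"ty": -0.0187,"claw": 0},{"tx": 0.0239,"ty": -0.0187,"claw": 0}]'

```text
invalid input at $.plan[0]: expected keys claw, tx, ty, tz, ax, ay, az
```

Emit:
arm_command --plan '[{"tx": 0.0239,"ty": -0.0187,"claw": 0},{"tx": 0.0239,"ty": -0.0187,"claw": 0},{"tx": 0.0239,"ty": -0.0187,"claw": 0},{"tx": 0.0239,"ty": -0.0187,"claw": 0},{"tx": 0.0239,"ty": -0.0187,"claw": 0},{"tx": 0.0239,"ty": -0.0187,"claw": 0},{"tx": 0.0239,"ty": -0.0187,"claw": 0},{"tx": 0.0239,"ty": -0.0187,"claw": 0},{"tx": 0.0239,"ty": -0.0187,"claw": 0},{"tx": 0.0239,"ty": -0.0187,"claw": 0}]'

```text
invalid input at $.plan[0]: expected keys claw, tx, ty, tz, ax, ay, az
```

Emit:
arm_command --plan '[{"az": -6.4},{"az": -6.4},{"az": -6.4},{"az": -6.4},{"az": -6.4},{"az": -6.4},{"az": -6.4},{"az": -6.4},{"az": -6.4},{"az": -6.4}]'

```text
invalid input at $.plan[0]: expected keys claw, tx, ty, tz, ax, ay, az
```

```bash
cat >> h.py <<'E'
def st():
    o=r.get_obs();M=R.from_rotvec(o['orientation']).as_matrix()
    print('t',round(o['clock'],2),'tcp',np.round(o['tcp_pos'],4),'yaw x',round(np.degrees(np.arctan2(M[1,0],M[0,0])),1),'z',np.round(M[:,2],3),'j',np.round(o['joints'],2),'F',np.round(o['contact_force'],1),'w',round(o['grip_width'],4),'g',o['gripper_force']);return o,M
def to(p):
    o,M=st();print('tool shift',np.round(M.T@(np.array(p)-o['tcp_pos']),4))
E
python3 - <<'E'
from h import *
st();P=campose('wrist');save('wrist','w1.png')
for t in('clamp_grip','jig','pocket'): print(t,[(np.round(w('wrist',d['location'],P),3),round(d['confidence'],2)) for d in r.tip_of(t,'wrist')])
im=cv2.imread('pics/w1.png');h=cv2.cvtColor(im,cv2.COLOR_BGR2HSV)
m=cv2.inRange(h,(0,150,110),(8,255,255))|cv2.inRange(h,(174,150,110),(180,255,255))
v,u=np.nonzero(m);print(len(u))
p=np.array([pix2plane('wrist',a,b,.12,P)[:2] for a,b in zip(u,v)]).astype(np.float32);print(cv2.minAreaRect(p))
E
```

```text
t 1.5 tcp [ 0.2007 -0.6445  0.4047] yaw x 17.3 z [ 0. -0. -1.] j [ 1.16  0.48  0.02  1.56 -0.01  1.11 -0.08] F [ 0.5 -0.2  0.4] w 0.0852 g 0.0
clamp_grip []
jig []
pocket []
0Traceback (most recent call last):
  File "<stdin>", line 7, in <module>
cv2.error: OpenCV(4.12.0) /io/opencv/modules/imgproc/src/convhull.cpp:143: error: (-215:Assertion failed) total >= 0 && (depth == CV_32F || depth == CV_32S) in function 'convexHull'
```

View pics/w1.png

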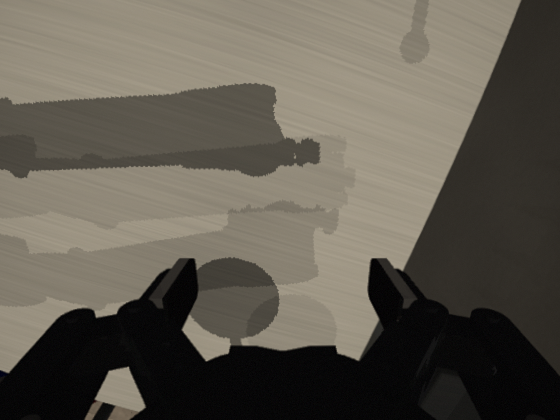

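The calls were refused because every row needs all seven keys. The wrist picture shows only bare bench from the start pose, with the fingers at (180,290) and (385,290).

Emit:
arm_command --plan '[{"claw": 0,"tx": 0.0239,"ty": -0.0187,"tz": 0,"ax": 0,"ay": 0,"az": 0},{"claw": 0,"tx": 0.0239,"ty": -0.0187,"tz": 0,"ax": 0,"ay": 0,"az": 0},{"claw": 0,"tx": 0.0239,"ty": -0.0187,"tz": 0,"ax": 0,"ay": 0,"az": 0},{"claw": 0,"tx": 0.0239,"ty": -0.0187,"tz": 0,"ax": 0,"ay": 0,"az": 0},{"claw": 0,"tx": 0.0239,"ty": -0.0187,"tz": 0,"ax": 0,"ay": 0,"az": 0},{"claw": 0,"tx": 0.0239,"ty": -0.0187,"tz": 0,"ax": 0,"ay": 0,"az": 0},{"claw": 0,"tx": 0.0239,"ty": -0.0187,"tz": 0,"ax": 0,"ay": 0,"az": 0},{"claw": 0,"tx": 0.0239,"ty": -0.0187,"tz": 0,"ax": 0,"ay": 0,"az": 0},{"claw": 0,"tx": 0.0239,"ty": -0.0187,"tz": 0,"ax": 0,"ay": 0,"az": 0},{"claw": 0,"tx": 0.0239,"ty": -0.0187,"tz": 0,"ax": 0,"ay": 0,"az": 0}]'

```text
clock: 2.53
tcp_pos: [0.3739, -0.3936, 0.405]
orientation: [3.105, 0.472, 0.0]
contact_force: [0.5, -0.5, 0.5]
grip_width: 0.0857
gripper_force: 0.0
```

Emit:
arm_command --plan '[{"claw": 0,"tx": 0.0239,"ty": -0.0187,"tz": 0,"ax": 0,"ay": 0,"az": 0},{"claw": 0,"tx": 0.0239,"ty": -0.0187,"tz": 0,"ax": 0,"ay": 0,"az": 0},{"claw": 0,"tx": 0.0239,"ty": -0.0187,"tz": 0,"ax": 0,"ay": 0,"az": 0},{"claw": 0,"tx": 0.0239,"ty": -0.0187,"tz": 0,"ax": 0,"ay": 0,"az": 0},{"claw": 0,"tx": 0.0239,"ty": -0.0187,"tz": 0,"ax": 0,"ay": 0,"az": 0},{"claw": 0,"tx": 0.0239,"ty": -0.0187,"tz": 0,"ax": 0,"ay": 0,"az": 0},{"claw": 0,"tx": 0.0239,"ty": -0.0187,"tz": 0,"ax": 0,"ay": 0,"az": 0},{"claw": 0,"tx": 0.0239,"ty": -0.0187,"tz": 0,"ax": 0,"ay": 0,"az": 0},{"claw": 0,"tx": 0.0239,"ty": -0.0187,"tz": 0,"ax": 0,"ay": 0,"az": 0},{"claw": 0,"tx": 0.0239,"ty": -0.0187,"tz": 0,"ax": 0,"ay": 0,"az": 0}]'

```text
clock: 3.37
tcp_pos: [0.5465, -0.1441, 0.4049]
orientation: [3.106, 0.472, 0.001]
contact_force: [-0.1, -0.3, -0.4]
grip_width: 0.0853
gripper_force: 0.0
```

Emit:
arm_command --plan '[{"claw": 0,"tx": 0,"ty": 0,"tz": 0,"ax": 0,"ay": 0,"az": -6.4},{"claw": 0,"tx": 0,"ty": 0,"tz": 0,"ax": 0,"ay": 0,"az": -6.4},{"claw": 0,"tx": 0,"ty": 0,"tz": 0,"ax": 0,"ay": 0,"az": -6.4},{"claw": 0,"tx": 0,"ty": 0,"tz": 0,"ax": 0,"ay": 0,"az": -6.4},{"claw": 0,"tx": 0,"ty": 0,"tz": 0,"ax": 0,"ay": 0,"az": -6.4},{"claw": 0,"tx": 0,"ty": 0,"tz": 0,"ax": 0,"ay": 0,"az": -6.4},{"claw": 0,"tx": 0,"ty": 0,"tz": 0,"ax": 0,"ay": 0,"az": -6.4},{"claw": 0,"tx": 0,"ty": 0,"tz": 0,"ax": 0,"ay": 0,"az": -6.4},{"claw": 0,"tx": 0,"ty": 0,"tz": 0,"ax": 0,"ay": 0,"az": -6.4},{"claw": 0,"tx": 0,"ty": 0,"tz": 0,"ax": 0,"ay": 0,"az": -6.4}]'

```text
clock: 4.2
tcp_pos: [0.5459, -0.1454, 0.4048]
orientation: [2.378, 2.053, 0.0]
contact_force: [0.5, -0.4, -0.0]
grip_width: 0.0854
gripper_force: 0.0
```

```bash
cat > knob.py <<'E'
from h import *
import sys
f=sys.argv[1]
st();P=campose('wrist');save('wrist',f)
for t in('clamp_grip','pocket','insert'): print(t,[(np.round(w('wrist',d['location'],P),3),round(d['confidence'],2)) for d in r.tip_of(t,'wrist')])
im=cv2.imread('pics/'+f);h=cv2.cvtColor(im,cv2.COLOR_BGR2HSV)
m=cv2.inRange(h,(0,150,110),(8,255,255))|cv2.inRange(h,(174,150,110),(180,255,255))
v,u=np.nonzero(m);print(len(u))
p=np.array([pix2plane('wrist',a,b,.12,P)[:2] for a,b in zip(u,v)]).astype(np.float32);print(cv2.minAreaRect(p))
E
python3 knob.py w2.png
```

```text
t 4.2 tcp [ 0.5459 -0.1454  0.4048] yaw x 81.6 z [ 0. -0. -1.] j [ 0.51  0.33 -0.45  1.8   0.16  1.05 -0.15] F [ 0.5 -0.4 -0. ] w 0.0854 g 0.0
clamp_grip [(array([ 0.546, -0.142,  0.105]), 0.64)]
pocket [(array([ 0.612, -0.156,  0.024]), 0.55)]
insert [(array([ 0.715, -0.162, -0.   ]), 0.83), (array([ 0.616, -0.154,  0.02 ]), 0.74)]
221
((0.5444508790969849, -0.15565423667430878), (0.02456856332719326, 0.01219577994197607), 85.52141571044922)
```

View pics/w2.png

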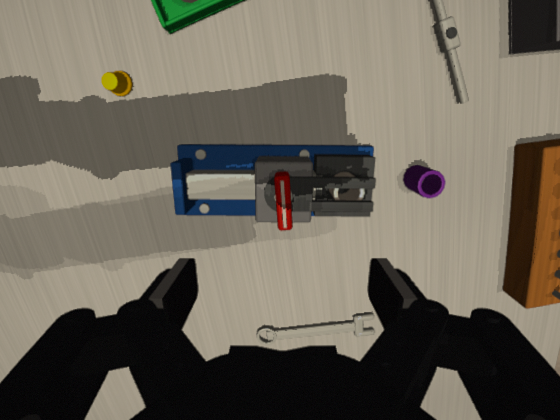

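The bar is at (284,200), tilted about 4° from the jig's y. The insert shows under the tines at (345,190), and the purple tube is apart at (428,182). The knob is at about (0.5455,-0.1435), so I descend and grip.

Emit:
arm_command --plan '[{"claw": 0,"tx": 0.0002,"ty": 0,"tz": 0.02,"ax": 0,"ay": 0,"az": -0.4},{"claw": 0,"tx": 0.0002,"ty": 0,"tz": 0.02,"ax": 0,"ay": 0,"az": -0.4},{"claw": 0,"tx": 0.0002,"ty": 0,"tz": 0.02,"ax": 0,"ay": 0,"az": -0.4},{"claw": 0,"tx": 0.0002,"ty": 0,"tz": 0.02,"ax": 0,"ay": 0,"az": -0.4},{"claw": 0,"tx": 0.0002,"ty": 0,"tz": 0.02,"ax": 0,"ay": 0,"az": -0.4},{"claw": 0,"tx": 0.0002,"ty": 0,"tz": 0.016,"ax": 0,"ay": 0,"az": -0.4},{"claw": 0,"tx": 0.0002,"ty": 0,"tz": 0.01,"ax": 0,"ay": 0,"az": -0.4},{"claw": 0,"tx": 0.0002,"ty": 0,"tz": 0.008,"ax": 0,"ay": 0,"az": -0.4},{"claw": 0,"tx": 0.0002,"ty": 0,"tz": 0.005,"ax": 0,"ay": 0,"az": -0.4},{"claw": 0,"tx": 0.0002,"ty": 0,"tz": 0.002,"ax": 0,"ay": 0,"az": -0.4}]'

```text
clock: 5.23
tcp_pos: [0.5462, -0.1433, 0.2634]
orientation: [-2.311, -2.128, 0.0]
contact_force: [0.2, -0.3, -0.5]
grip_width: 0.0856
gripper_force: 0.0
```

Emit:
arm_command --squeeze 60 --plan '[{"claw": 1,"tx": 0,"ty": 0,"tz": 0,"ax": 0,"ay": 0,"az": 0},{"claw": 1,"tx": 0,"ty": 0,"tz": 0,"ax": 0,"ay": 0,"az": 0},{"claw": 1,"tx": 0,"ty": 0,"tz": 0,"ax": 0,"ay": 0,"az": 0},{"claw": 1,"tx": 0,"ty": 0,"tz": 0,"ax": 0,"ay": 0,"az": 0},{"claw": 1,"tx": 0,"ty": 0,"tz": 0,"ax": 0,"ay": 0,"az": 0},{"claw": 1,"tx": 0,"ty": 0,"tz": 0,"ax": 0,"ay": 0,"az": 0},{"claw": 1,"tx": 0,"ty": 0,"tz": 0,"ax": 0,"ay": 0,"az": 0},{"claw": 1,"tx": 0,"ty": 0,"tz": 0,"ax": 0,"ay": 0,"az": 0},{"claw": 1,"tx": 0,"ty": 0,"tz": 0,"ax": 0,"ay": 0,"az": 0},{"claw": 1,"tx": 0,"ty": 0,"tz": 0,"ax": 0,"ay": 0,"az": 0}]'

```text
clock: 6.07
tcp_pos: [0.5466, -0.1434, 0.2643]
orientation: [2.31, 2.127, 0.002]
contact_force: [1.0, 0.1, 5.2]
grip_width: 0.0133
gripper_force: 105.1
```

```bash
python3 -c "
from h import *
st()"
```

```text
t 6.07 tcp [ 0.5466 -0.1434  0.2643] yaw x 85.3 z [ 0.002 -0.    -1.   ] j [ 0.47  0.51 -0.42  1.92  0.28  0.77 -0.19] F [1.  0.1 5.2] w 0.0133 g 105.12025952339172
```

Emit:
arm_command --plan '[{"claw": 1,"tx": 0,"ty": 0,"tz": 0,"ax": 0,"ay": 0,"az": -5},{"claw": 1,"tx": 0,"ty": 0,"tz": 0,"ax": 0,"ay": 0,"az": -5},{"claw": 1,"tx": 0,"ty": 0,"tz": 0,"ax": 0,"ay": 0,"az": -5},{"claw": 1,"tx": 0,"ty": 0,"tz": 0,"ax": 0,"ay": 0,"az": -5},{"claw": 1,"tx": 0,"ty": 0,"tz": 0,"ax": 0,"ay": 0,"az": -5},{"claw": 1,"tx": 0,"ty": 0,"tz": 0,"ax": 0,"ay": 0,"az": -5},{"claw": 1,"tx": 0,"ty": 0,"tz": 0,"ax": 0,"ay": 0,"az": -5},{"claw": 1,"tx": 0,"ty": 0,"tz": 0,"ax": 0,"ay": 0,"az": -5},{"claw": 1,"tx": 0,"ty": 0,"tz": 0,"ax": 0,"ay": 0,"az": -5},{"claw": 1,"tx": 0,"ty": 0,"tz": 0,"ax": 0,"ay": 0,"az": -5}]'

```text
clock: 6.9
tcp_pos: [0.5461, -0.1436, 0.2642]
orientation: [1.19, 2.907, -0.0]
contact_force: [-1.9, -1.2, 7.8]
grip_width: 0.013
gripper_force: 105.9
```

Emit:
arm_command --plan '[{"claw": 1,"tx": 0,"ty": 0,"tz": 0,"ax": 0,"ay": 0,"az": -5},{"claw": 1,"tx": 0,"ty": 0,"tz": 0,"ax": 0,"ay": 0,"az": -5},{"claw": 1,"tx": 0,"ty": 0,"tz": 0,"ax": 0,"ay": 0,"az": -5},{"claw": 1,"tx": 0,"ty": 0,"tz": 0,"ax": 0,"ay": 0,"az": -5},{"claw": 1,"tx": 0,"ty": 0,"tz": 0,"ax": 0,"ay": 0,"az": -4},{"claw": 1,"tx": 0,"ty": 0,"tz": 0,"ax": 0,"ay": 0,"az": 0},{"claw": 1,"tx": 0,"ty": 0,"tz": 0,"ax": 0,"ay": 0,"az": 0},{"claw": 1,"tx": 0,"ty": 0,"tz": 0,"ax": 0,"ay": 0,"az": 0},{"claw": 1,"tx": 0,"ty": 0,"tz": 0,"ax": 0,"ay": 0,"az": 0},{"claw": 1,"tx": 0,"ty": 0,"tz": 0,"ax": 0,"ay": 0,"az": 0}]'

```text
clock: 7.73
tcp_pos: [0.546, -0.1438, 0.2642]
orientation: [-0.565, -3.09, 0.002]
contact_force: [-1.6, -2.2, 8.5]
grip_width: 0.0134
gripper_force: 106.0
```

```bash
python3 -c "
from h import *
o,M=st();print(o['moment'])
a=np.radians(-8.6);to(o['tcp_pos']-.081*np.array([np.cos(a),np.sin(a),0]))
r.grab_frame('scene');print([(np.round(w('scene',d['location']),3),round(d['confidence'],2)) for d in r.tip_of('clamp_grip','scene')])"
```

```text
t 7.73 tcp [ 0.546  -0.1438  0.2642] yaw x 159.3 z [-0.001 -0.001 -1.   ] j [ 0.7   0.58 -0.72  1.9   0.5   0.85  0.93] F [-1.6 -2.2  8.5] w 0.0134 g 106.02384030818939
[0.038302   0.25316161 0.18102701]
t 7.73 tcp [ 0.546  -0.1438  0.2642] yaw x 159.3 z [-0.001 -0.001 -1.   ] j [ 0.7   0.58 -0.72  1.9   0.5   0.85  0.93] F [-1.6 -2.2  8.5] w 0.0134 g 106.02384030818939
tool shift [ 0.0792 -0.017   0.    ]
[(array([ 0.548, -0.146,  0.106]), 0.64)]
```

Emit:
arm_command --plan '[{"claw": 1,"tx": 0.004,"ty": -0.0009,"tz": 0,"ax": 0,"ay": 0,"az": 0},{"claw": 1,"tx": 0.006,"ty": -0.0013,"tz": 0,"ax": 0,"ay": 0,"az": 0},{"claw": 1,"tx": 0.006,"ty": -0.0013,"tz": 0,"ax": 0,"ay": 0,"az": 0},{"claw": 1,"tx": 0.006,"ty": -0.0013,"tz": 0,"ax": 0,"ay": 0,"az": 0},{"claw": 1,"tx": 0.006,"ty": -0.0013,"tz": 0,"ax": 0,"ay": 0,"az": 0},{"claw": 1,"tx": 0.006,"ty": -0.0013,"tz": 0,"ax": 0,"ay": 0,"az": 0},{"claw": 1,"tx": 0.006,"ty": -0.0013,"tz": 0,"ax": 0,"ay": 0,"az": 0},{"claw": 1,"tx": 0.006,"ty": -0.0013,"tz": 0,"ax": 0,"ay": 0,"az": 0},{"claw": 1,"tx": 0.006,"ty": -0.0013,"tz": 0,"ax": 0,"ay": 0,"az": 0},{"claw": 1,"tx": 0.006,"ty": -0.0013,"tz": 0,"ax": 0,"ay": 0,"az": 0}]'

```text
clock: 8.67
tcp_pos: [0.4876, -0.1349, 0.2642]
orientation: [0.565, 3.089, -0.0]
contact_force: [1.3, -2.3, 6.2]
grip_width: 0.0132
gripper_force: 105.3
```

Emit:
arm_command --plan '[{"claw": 1,"tx": 0.004,"ty": -0.0009,"tz": 0,"ax": 0,"ay": 0,"az": 0},{"claw": 1,"tx": 0.004,"ty": -0.0009,"tz": 0,"ax": 0,"ay": 0,"az": 0},{"claw": 1,"tx": 0.003,"ty": -0.0006,"tz": 0,"ax": 0,"ay": 0,"az": 0},{"claw": 1,"tx": 0.003,"ty": -0.0006,"tz": 0,"ax": 0,"ay": 0,"az": 0},{"claw": 1,"tx": 0.003,"ty": -0.0006,"tz": 0,"ax": 0,"ay": 0,"az": 0},{"claw": 1,"tx": 0.002,"ty": -0.0004,"tz": 0,"ax": 0,"ay": 0,"az": 0},{"claw": 1,"tx": 0.002,"ty": -0.0004,"tz": 0,"ax": 0,"ay": 0,"az": 0},{"claw": 1,"tx": 0,"ty": 0,"tz": 0,"ax": 0,"ay": 0,"az": 0},{"claw": 1,"tx": 0,"ty": 0,"tz": 0,"ax": 0,"ay": 0,"az": 0},{"claw": 1,"tx": 0,"ty": 0,"tz": 0,"ax": 0,"ay": 0,"az": 0}]'

```text
clock: 9.5
tcp_pos: [0.4666, -0.1316, 0.2642]
orientation: [0.565, 3.089, -0.001]
contact_force: [0.6, -2.6, 7.4]
grip_width: 0.0132
gripper_force: 105.5
```

```bash
python3 -c "
from h import *
o,M=st();print(o['moment'],np.hypot(*(o['tcp_pos']-[.546,-.1438,.264])[:2]))
r.grab_frame('scene');print([(np.round(w('scene',d['location']),3),round(d['confidence'],2)) for d in r.tip_of('clamp_grip','scene')])"
```

```text
t 9.5 tcp [ 0.4666 -0.1316  0.2642] yaw x 159.3 z [ 0.001 -0.001 -1.   ] j [ 0.77  0.47 -0.76  2.08  0.47  0.76  0.92] F [ 0.6 -2.6  7.4] w 0.0132 g 105.50787448883057
[-0.08446906 -0.32248876  0.11712907] 0.08034925587689581
[(array([ 0.471, -0.138,  0.106]), 0.55)]
```

Emit:
arm_command --plan '[{"claw": 1,"tx": 0.001,"ty": -0.0002,"tz": 0,"ax": 0,"ay": 0,"az": 0},{"claw": 1,"tx": 0.001,"ty": -0.0002,"tz": 0,"ax": 0,"ay": 0,"az": 0},{"claw": 1,"tx": 0.001,"ty": -0.0002,"tz": 0,"ax": 0,"ay": 0,"az": 0},{"claw": 1,"tx": 0,"ty": 0,"tz": 0,"ax": 0,"ay": 0,"az": 0},{"claw": 1,"tx": 0,"ty": 0,"tz": 0,"ax": 0,"ay": 0,"az": 0},{"claw": 1,"tx": 0,"ty": 0,"tz": 0,"ax": 0,"ay": 0,"az": 0},{"claw": 1,"tx": 0,"ty": 0,"tz": 0,"ax": 0,"ay": 0,"az": 0},{"claw": 1,"tx": 0,"ty": 0,"tz": 0,"ax": 0,"ay": 0,"az": 0},{"claw": 1,"tx": 0,"ty": 0,"tz": 0,"ax": 0,"ay": 0,"az": 0},{"claw": 1,"tx": 0,"ty": 0,"tz": 0,"ax": 0,"ay": 0,"az": 0}]'

```text
clock: 10.43
tcp_pos: [0.4654, -0.1316, 0.2643]
orientation: [0.564, 3.084, 0.002]
contact_force: [10.6, -4.2, -4.8]
grip_width: 0.0126
gripper_force: 103.7
```

The carriage is on the stop (10 N reaction). Now I turn the knob tight.

Emit:
arm_command --plan '[{"claw": 1,"tx": 0,"ty": 0,"tz": 0,"ax": 0,"ay": 0,"az": 5},{"claw": 1,"tx": 0,"ty": 0,"tz": 0,"ax": 0,"ay": 0,"az": 5},{"claw": 1,"tx": 0,"ty": 0,"tz": 0,"ax": 0,"ay": 0,"az": 5},{"claw": 1,"tx": 0,"ty": 0,"tz": 0,"ax": 0,"ay": 0,"az": 5},{"claw": 1,"tx": 0,"ty": 0,"tz": 0,"ax": 0,"ay": 0,"az": 5},{"claw": 1,"tx": 0,"ty": 0,"tz": 0,"ax": 0,"ay": 0,"az": 5},{"claw": 1,"tx": 0,"ty": 0,"tz": 0,"ax": 0,"ay": 0,"az": 5},{"claw": 1,"tx": 0,"ty": 0,"tz": 0,"ax": 0,"ay": 0,"az": 5},{"claw": 1,"tx": 0,"ty": 0,"tz": 0,"ax": 0,"ay": 0,"az": 5},{"claw": 1,"tx": 0,"ty": 0,"tz": 0,"ax": 0,"ay": 0,"az": 5}]'

```text
clock: 11.27
tcp_pos: [0.4659, -0.1312, 0.2644]
orientation: [1.819, 2.553, 0.008]
contact_force: [12.6, -2.0, -7.2]
grip_width: 0.0129
gripper_force: 103.6
```

Emit:
arm_command --plan '[{"claw": 1,"tx": 0,"ty": 0,"tz": 0,"ax": 0,"ay": 0,"az": 5},{"claw": 1,"tx": 0,"ty": 0,"tz": 0,"ax": 0,"ay": 0,"az": 5},{"claw": 1,"tx": 0,"ty": 0,"tz": 0,"ax": 0,"ay": 0,"az": 5},{"claw": 1,"tx": 0,"ty": 0,"tz": 0,"ax": 0,"ay": 0,"az": 5},{"claw": 1,"tx": 0,"ty": 0,"tz": 0,"ax": 0,"ay": 0,"az": 4},{"claw": 1,"tx": 0,"ty": 0,"tz": 0,"ax": 0,"ay": 0,"az": 3},{"claw": 1,"tx": 0,"ty": 0,"tz": 0,"ax": 0,"ay": 0,"az": 0},{"claw": 1,"tx": 0,"ty": 0,"tz": 0,"ax": 0,"ay": 0,"az": 0},{"claw": 1,"tx": 0,"ty": 0,"tz": 0,"ax": 0,"ay": 0,"az": 0},{"claw": 1,"tx": 0,"ty": 0,"tz": 0,"ax": 0,"ay": 0,"az": 0}]'

```text
clock: 12.1
tcp_pos: [0.4662, -0.1312, 0.2644]
orientation: [2.362, 2.063, 0.011]
contact_force: [13.5, -3.0, -9.3]
grip_width: 0.0126
gripper_force: 103.7
```

```bash
python3 -c "
from h import *
o,M=st();print(o['moment'])"
```

```text
t 12.1 tcp [ 0.4662 -0.1312  0.2644] yaw x 82.3 z [ 0.009  0.    -1.   ] j [ 0.52  0.4  -0.45  2.1   0.27  0.68 -0.24] F [13.5 -3.  -9.3] w 0.0126 g 103.67974570021033
[-0.74500906 -3.088243   -0.11062188]
```

Emit:
arm_command --plan '[{"claw": 0,"tx": 0,"ty": 0,"tz": 0,"ax": 0,"ay": 0,"az": 0},{"claw": 0,"tx": 0,"ty": 0,"tz": 0,"ax": 0,"ay": 0,"az": 0},{"claw": 0,"tx": 0,"ty": 0,"tz": 0,"ax": 0,"ay": 0,"az": 0},{"claw": 0,"tx": 0,"ty": 0,"tz": 0,"ax": 0,"ay": 0,"az": 0},{"claw": 0,"tx": 0,"ty": 0,"tz": 0,"ax": 0,"ay": 0,"az": 0},{"claw": 0,"tx": 0,"ty": 0,"tz": 0,"ax": 0,"ay": 0,"az": 0},{"claw": 0,"tx": 0,"ty": 0,"tz": -0.01,"ax": 0,"ay": 0,"az": 0},{"claw": 0,"tx": 0,"ty": 0,"tz": -0.02,"ax": 0,"ay": 0,"az": 0},{"claw": 0,"tx": 0,"ty": 0,"tz": -0.02,"ax": 0,"ay": 0,"az": 0},{"claw": 0,"tx": 0,"ty": 0,"tz": -0.02,"ax": 0,"ay": 0,"az": 0}]'

```text
clock: 12.93
tcp_pos: [0.463, -0.1306, 0.335]
orientation: [-2.365, -2.067, 0.0]
contact_force: [0.8, -1.2, 0.4]
grip_width: 0.0854
gripper_force: 0.0
```

Emit:
arm_command --plan '[{"claw": 0,"tx": 0,"ty": 0,"tz": -0.02,"ax": 0,"ay": 0,"az": 0},{"claw": 0,"tx": 0,"ty": 0,"tz": -0.02,"ax": 0,"ay": 0,"az": 0},{"claw": 0,"tx": 0,"ty": 0.01,"tz": -0.02,"ax": 0,"ay": 0,"az": 0},{"claw": 0,"tx": 0,"ty": 0.02,"tz": -0.01,"ax": 0,"ay": 0,"az": 0},{"claw": 0,"tx": 0,"ty": 0.025,"tz": 0,"ax": 0,"ay": 0,"az": 0},{"claw": 0,"tx": 0,"ty": 0.025,"tz": 0,"ax": 0,"ay": 0,"az": 0},{"claw": 0,"tx": 0,"ty": 0.025,"tz": 0,"ax": 0,"ay": 0,"az": 0},{"claw": 0,"tx": 0,"ty": 0.025,"tz": 0,"ax": 0,"ay": 0,"az": 0},{"claw": 0,"tx": 0,"ty": 0.02,"tz": 0,"ax": 0,"ay": 0,"az": 0},{"claw": 0,"tx": 0,"ty": 0,"tz": 0,"ax": 0,"ay": 0,"az": 0}]'

```text
clock: 13.77
tcp_pos: [0.6145, -0.1511, 0.4041]
orientation: [2.365, 2.067, 0.004]
contact_force: [0.1, 0.7, 0.7]
grip_width: 0.0854
gripper_force: 0.0
```

```bash
python3 knob.py w3.png; python3 - <<'E'
from h import *
for t in('insert','pocket','carriage','clamp_grip'):
  for c in ('top','scene'):
    r.grab_frame(c);print(t,c,[(np.round(w(c,d['location']),3),round(d['confidence'],2)) for d in r.tip_of(t,c)])
E
```

```text
t 13.77 tcp [ 0.6145 -0.1511  0.4041] yaw x 82.3 z [ 0.002  0.001 -1.   ] j [ 0.48  0.45 -0.46  1.64  0.22  1.1  -0.17] F [0.1 0.7 0.7] w 0.0854 g 0.0
clamp_grip [(array([ 0.465, -0.129,  0.102]), 0.96), (array([ 0.61 , -0.155,  0.024]), 0.42)]
pocket [(array([ 0.61 , -0.155,  0.024]), 0.59)]
insert [(array([ 0.619, -0.152,  0.024]), 0.71), (array([ 0.716, -0.167,  0.001]), 0.64), (array([ 0.467, -0.129,  0.102]), 0.35)]
219
((0.4682139456272125, -0.13297578692436218), (0.046863820403814316, 0.01209370605647564), 80.61978912353516)
insert top [(array([ 0.714, -0.161,  0.   ]), 0.59), (array([0.524, 0.131, 0.001]), 0.34)]
insert scene [(array([ 0.716, -0.169, -0.001]), 0.61), (array([ 0.619, -0.158,  0.024]), 0.51)]
pocket top [(array([ 0.614, -0.152,  0.028]), 0.64)]
pocket scene [(array([ 0.614, -0.156,  0.026]), 0.61)]Traceback (most recent call last):
  File "<stdin>", line 4, in <module>
ValueError: it knows: brush, clamp_grip, cleaner, insert, jig, plug, pocket, sleeve, spare_insert, tap_handle, tray, wrench
```

View pics/w3.png

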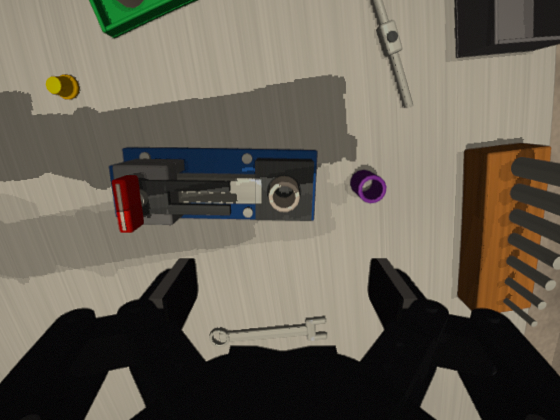

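The carriage is back with the bar at (126,203), at 80.6° and so tight. The insert stands in the die, its rim centred at pixel (284,195), with the purple tube at (368,186). Next I refine the insert centre.

```bash
python3 - <<'E'
from h import *
P=campose('wrist');im=cv2.imread('pics/w3.png');g=cv2.cvtColor(im,cv2.COLOR_BGR2GRAY)
sub=cv2.inRange(g[165:225,258:312],120,255);n,l,s,c=cv2.connectedComponentsWithStats(sub);k=[(s[i,4],c[i]+[258,165]) for i in range(1,n) if s[i,4]>30];print(k)
v,u=np.nonzero(sub);
p=pix2plane('wrist',284.5,195,.07,P);print('insert',p)
print('pred',proj('wrist',[.615,-.1535,.07],P))
to([p[0],p[1],.4041])
E
```

```text
[(np.int32(73), array([259.08219178, 190.5890411 ])), (np.int32(235), array([281.78297872, 199.68510638])), (np.int32(216), array([284.5, 222.5]))]
insert [ 0.61231366 -0.15325853  0.07      ]
pred [287.04152447 194.8901987 ]
t 14.42 tcp [ 0.6117 -0.1509  0.4038] yaw x 82.3 z [ 0. -0. -1.] j [ 0.49  0.44 -0.46  1.64  0.22  1.1  -0.17] F [-0.4 -0.2  0.7] w 0.0854 g 0.0
tool shift [-0.0022  0.0009 -0.0003]
```

Emit:
arm_command --squeeze 30 --plan '[{"claw": 0.3,"tx": -0.0022,"ty": 0.0036,"tz": 0.01,"ax": 0,"ay": 0,"az": 0},{"claw": 0.3,"tx": 0,"ty": 0,"tz": 0.025,"ax": 0,"ay": 0,"az": 0},{"claw": 0.3,"tx": 0,"ty": 0,"tz": 0.025,"ax": 0,"ay": 0,"az": 0},{"claw": 0.3,"tx": 0,"ty": 0,"tz": 0.025,"ax": 0,"ay": 0,"az": 0},{"claw": 0.3,"tx": 0,"ty": 0,"tz": 0.025,"ax": 0,"ay": 0,"az": 0},{"claw": 0.3,"tx": 0,"ty": 0,"tz": 0.02,"ax": 0,"ay": 0,"az": 0},{"claw": 0.3,"tx": 0,"ty": 0,"tz": 0.01,"ax": 0,"ay": 0,"az": 0},{"claw": 0.3,"tx": 0,"ty": 0,"tz": 0,"ax": 0,"ay": 0,"az": 0},{"claw": 0.3,"tx": 0,"ty": 0,"tz": 0,"ax": 0,"ay": 0,"az": 0},{"claw": 0.3,"tx": 0,"ty": 0,"tz": 0,"ax": 0,"ay": 0,"az": 0}]'

```text
clock: 15.25
tcp_pos: [0.6158, -0.1536, 0.2649]
orientation: [2.365, 2.066, 0.002]
contact_force: [0.1, 0.1, -0.1]
grip_width: 0.0597
gripper_force: 0.0
```

```bash
python3 - <<'E'
from h import *
to([.615,-.1535,.221]);P=campose('wrist')
save('wrist','w4.png');print(proj('wrist',[.615,-.1535,.07],P))
E
```

```text
t 15.25 tcp [ 0.6158 -0.1536  0.2649] yaw x 82.3 z [ 0.002 -0.    -1.   ] j [ 0.45  0.6  -0.42  1.75  0.31  0.86 -0.24] F [ 0.1  0.1 -0.1] w 0.0597 g 0.0
tool shift [ 0.     -0.0009  0.0439]
[282.69317991 246.52907796]
```

View pics/w4.png

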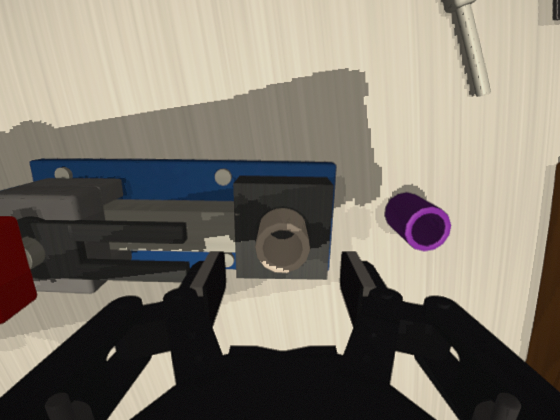

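The rim is centred at (282,248) and the prediction was (283,247), so it is on target. I descend and grip.

Emit:
arm_command --plan '[{"claw": 0.3,"tx": 0,"ty": 0,"tz": 0.015,"ax": 0,"ay": 0,"az": 0},{"claw": 0.3,"tx": 0,"ty": 0,"tz": 0.015,"ax": 0,"ay": 0,"az": 0},{"claw": 0.3,"tx": 0,"ty": 0,"tz": 0.009,"ax": 0,"ay": 0,"az": 0},{"claw": 0.3,"tx": 0,"ty": 0,"tz": 0.005,"ax": 0,"ay": 0,"az": 0},{"claw": 0.3,"tx": 0,"ty": 0,"tz": 0,"ax": 0,"ay": 0,"az": 0},{"claw": 1,"tx": 0,"ty": 0,"tz": 0,"ax": 0,"ay": 0,"az": 0},{"claw": 1,"tx": 0,"ty": 0,"tz": 0,"ax": 0,"ay": 0,"az": 0},{"claw": 1,"tx": 0,"ty": 0,"tz": 0,"ax": 0,"ay": 0,"az": 0},{"claw": 1,"tx": 0,"ty": 0,"tz": 0,"ax": 0,"ay": 0,"az": 0},{"claw": 1,"tx": 0,"ty": 0,"tz": 0,"ax": 0,"ay": 0,"az": 0}]'

```text
clock: 16.13
tcp_pos: [0.6156, -0.1536, 0.2208]
orientation: [2.365, 2.066, 0.002]
contact_force: [-1.8, -0.8, 5.8]
grip_width: 0.0335
gripper_force: 29.9
```

Emit:
arm_command --plan '[{"claw": 1,"tx": 0,"ty": 0,"tz": 0,"ax": 0,"ay": 0,"az": 0},{"claw": 1,"tx": 0,"ty": 0,"tz": 0,"ax": 0,"ay": 0,"az": 0},{"claw": 1,"tx": 0,"ty": 0,"tz": 0,"ax": 0,"ay": 0,"az": 0},{"claw": 1,"tx": 0,"ty": 0,"tz": -0.003,"ax": 0,"ay": 0,"az": 0},{"claw": 1,"tx": 0,"ty": 0,"tz": -0.006,"ax": 0,"ay": 0,"az": 0},{"claw": 1,"tx": 0,"ty": 0,"tz": -0.01,"ax": 0,"ay": 0,"az": 0},{"claw": 1,"tx": 0,"ty": 0,"tz": -0.015,"ax": 0,"ay": 0,"az": 0},{"claw": 1,"tx": 0,"ty": 0,"tz": -0.02,"ax": 0,"ay": 0,"az": 0},{"claw": 1,"tx": 0,"ty": 0,"tz": -0.02,"ax": 0,"ay": 0,"az": 0},{"claw": 1,"tx": 0,"ty": 0,"tz": -0.02,"ax": 0,"ay": 0,"az": 0}]'

```text
clock: 16.97
tcp_pos: [0.6146, -0.1535, 0.3151]
orientation: [-2.365, -2.067, 0.001]
contact_force: [0.9, -0.3, -0.2]
grip_width: 0.0334
gripper_force: 30.4
```

```bash
python3 - <<'E'
from h import *
to([.574,.141,.315])
E
```

```text
t 16.97 tcp [ 0.6146 -0.1535  0.3151] yaw x 82.3 z [-0.001  0.    -1.   ] j [ 0.47  0.54 -0.44  1.72  0.27  0.95 -0.21] F [ 0.9 -0.3 -0.2] w 0.0334 g 30.435669869184494
tool shift [ 2.864e-01 -7.970e-02  2.000e-04]
```

Emit:
arm_command --plan '[{"claw": 1,"tx": 0.01,"ty": -0.0028,"tz": 0,"ax": 0,"ay": 0,"az": 0},{"claw": 1,"tx": 0.02,"ty": -0.0056,"tz": 0,"ax": 0,"ay": 0,"az": 0},{"claw": 1,"tx": 0.02,"ty": -0.0056,"tz": 0,"ax": 0,"ay": 0,"az": 0},{"claw": 1,"tx": 0.02,"ty": -0.0056,"tz": 0,"ax": 0,"ay": 0,"az": 0},{"claw": 1,"tx": 0.02,"ty": -0.0056,"tz": 0,"ax": 0,"ay": 0,"az": 0},{"claw": 1,"tx": 0.02,"ty": -0.0056,"tz": 0,"ax": 0,"ay": 0,"az": 0},{"claw": 1,"tx": 0.02,"ty": -0.0056,"tz": 0,"ax": 0,"ay": 0,"az": 0},{"claw": 1,"tx": 0.02,"ty": -0.0056,"tz": 0,"ax": 0,"ay": 0,"az": 0},{"claw": 1,"tx": 0.02,"ty": -0.0056,"tz": 0,"ax": 0,"ay": 0,"az": 0},{"claw": 1,"tx": 0.02,"ty": -0.0056,"tz": 0,"ax": 0,"ay": 0,"az": 0}]'

```text
clock: 17.8
tcp_pos: [0.5869, 0.0432, 0.3135]
orientation: [-2.365, -2.067, 0.002]
contact_force: [-0.7, 1.1, -0.9]
grip_width: 0.0341
gripper_force: 30.4
```

Emit:
arm_command --plan '[{"claw": 1,"tx": 0.02,"ty": -0.0056,"tz": 0,"ax": 0,"ay": 0,"az": 0},{"claw": 1,"tx": 0.02,"ty": -0.0056,"tz": 0,"ax": 0,"ay": 0,"az": 0},{"claw": 1,"tx": 0.02,"ty": -0.0056,"tz": 0,"ax": 0,"ay": 0,"az": 0},{"claw": 1,"tx": 0.02,"ty": -0.0056,"tz": 0,"ax": 0,"ay": 0,"az": 0},{"claw": 1,"tx": 0.01,"ty": -0.003,"tz": 0,"ax": 0,"ay": 0,"az": 0},{"claw": 1,"tx": 0.006,"ty": -0.002,"tz": 0,"ax": 0,"ay": 0,"az": 0},{"claw": 1,"tx": 0,"ty": 0,"tz": 0,"ax": 0,"ay": 0,"az": 0},{"claw": 1,"tx": 0,"ty": 0,"tz": 0,"ax": 0,"ay": 0,"az": 0},{"claw": 1,"tx": 0,"ty": 0,"tz": 0,"ax": 0,"ay": 0,"az": 0},{"claw": 1,"tx": 0,"ty": 0,"tz": 0,"ax": 0,"ay": 0,"az": 0}]'

```text
clock: 18.63
tcp_pos: [0.5739, 0.139, 0.3136]
orientation: [2.368, 2.064, -0.001]
contact_force: [0.7, -0.5, -0.1]
grip_width: 0.0333
gripper_force: 30.4
```

```bash
python3 - <<'E'
from h import *
to([.574,.141,.202]);P=campose('wrist')
save('wrist','w5.png')
E
```

```text
t 18.63 tcp [0.5739 0.139  0.3136] yaw x 82.2 z [-0.    -0.001 -1.   ] j [ 0.04  0.49 -0.5   1.82  0.29  0.91 -0.73] F [ 0.7 -0.5 -0.1] w 0.0333 g 30.43758139014244
tool shift [ 0.002  -0.0002  0.1116]
```

View pics/w5.png

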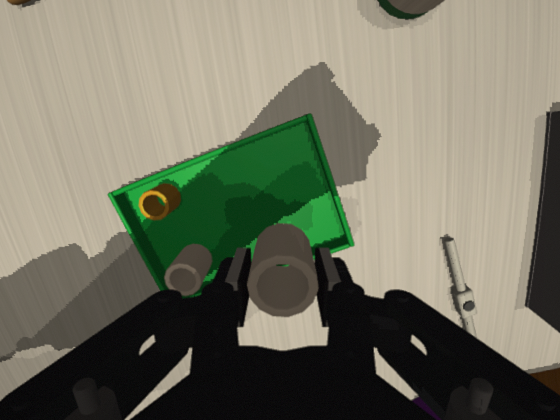

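The insert hangs upright at (283,275), above the empty half of the tray. The spare at (187,270) and sleeve at (157,203) are clear. I lower it.

Emit:
arm_command --plan '[{"claw": 1,"tx": 0,"ty": 0,"tz": 0.02,"ax": 0,"ay": 0,"az": 0},{"claw": 1,"tx": 0,"ty": 0,"tz": 0.025,"ax": 0,"ay": 0,"az": 0},{"claw": 1,"tx": 0,"ty": 0,"tz": 0.025,"ax": 0,"ay": 0,"az": 0},{"claw": 1,"tx": 0,"ty": 0,"tz": 0.018,"ax": 0,"ay": 0,"az": 0},{"claw": 1,"tx": 0,"ty": 0,"tz": 0.01,"ax": 0,"ay": 0,"az": 0},{"claw": 1,"tx": 0,"ty": 0,"tz": 0.007,"ax": 0,"ay": 0,"az": 0},{"claw": 1,"tx": 0,"ty": 0,"tz": 0.004,"ax": 0,"ay": 0,"az": 0},{"claw": 1,"tx": 0,"ty": 0,"tz": 0.002,"ax": 0,"ay": 0,"az": 0},{"claw": 1,"tx": 0,"ty": 0,"tz": 0,"ax": 0,"ay": 0,"az": 0},{"claw": 1,"tx": 0,"ty": 0,"tz": 0,"ax": 0,"ay": 0,"az": 0}]'

```text
clock: 19.52
tcp_pos: [0.574, 0.1408, 0.2036]
orientation: [2.365, 2.067, 0.002]
contact_force: [0.7, 0.5, 0.0]
grip_width: 0.034
gripper_force: 30.4
```

Emit:
arm_command --plan '[{"claw": 1,"tx": 0,"ty": 0,"tz": 0.0005,"ax": 0,"ay": 0,"az": 0},{"claw": 1,"tx": 0,"ty": 0,"tz": 0.0005,"ax": 0,"ay": 0,"az": 0},{"claw": 1,"tx": 0,"ty": 0,"tz": 0.0005,"ax": 0,"ay": 0,"az": 0},{"claw": 1,"tx": 0,"ty": 0,"tz": 0,"ax": 0,"ay": 0,"az": 0},{"claw": 1,"tx": 0,"ty": 0,"tz": 0,"ax": 0,"ay": 0,"az": 0},{"claw": 1,"tx": 0,"ty": 0,"tz": 0,"ax": 0,"ay": 0,"az": 0},{"claw": 1,"tx": 0,"ty": 0,"tz": 0,"ax": 0,"ay": 0,"az": 0},{"claw": 1,"tx": 0,"ty": 0,"tz": 0,"ax": 0,"ay": 0,"az": 0},{"claw": 1,"tx": 0,"ty": 0,"tz": 0,"ax": 0,"ay": 0,"az": 0},{"claw": 1,"tx": 0,"ty": 0,"tz": 0,"ax": 0,"ay": 0,"az": 0}]'

```text
clock: 20.35
tcp_pos: [0.5736, 0.1406, 0.2012]
orientation: [2.366, 2.067, 0.0]
contact_force: [-0.3, -0.4, -0.3]
grip_width: 0.0335
gripper_force: 30.4
```

Emit:
arm_command --plan '[{"claw": 1,"tx": 0,"ty": 0,"tz": 0.0005,"ax": 0,"ay": 0,"az": 0},{"claw": 1,"tx": 0,"ty": 0,"tz": 0.0005,"ax": 0,"ay": 0,"az": 0},{"claw": 1,"tx": 0,"ty": 0,"tz": 0,"ax": 0,"ay": 0,"az": 0},{"claw": 1,"tx": 0,"ty": 0,"tz": 0,"ax": 0,"ay": 0,"az": 0},{"claw": 1,"tx": 0,"ty": 0,"tz": 0,"ax": 0,"ay": 0,"az": 0},{"claw": 1,"tx": 0,"ty": 0,"tz": 0,"ax": 0,"ay": 0,"az": 0},{"claw": 1,"tx": 0,"ty": 0,"tz": 0,"ax": 0,"ay": 0,"az": 0},{"claw": 1,"tx": 0,"ty": 0,"tz": 0,"ax": 0,"ay": 0,"az": 0},{"claw": 1,"tx": 0,"ty": 0,"tz": 0,"ax": 0,"ay": 0,"az": 0},{"claw": 1,"tx": 0,"ty": 0,"tz": 0,"ax": 0,"ay": 0,"az": 0}]'

```text
clock: 21.18
tcp_pos: [0.5736, 0.1407, 0.2008]
orientation: [2.365, 2.067, 0.0]
contact_force: [-1.9, -0.7, 5.7]
grip_width: 0.0332
gripper_force: 30.9
```

Contact with the tray floor (5.7 N). I release and rise.

Emit:
arm_command --plan '[{"claw": 0.3,"tx": 0,"ty": 0,"tz": 0,"ax": 0,"ay": 0,"az": 0},{"claw": 0.3,"tx": 0,"ty": 0,"tz": 0,"ax": 0,"ay": 0,"az": 0},{"claw": 0.3,"tx": 0,"ty": 0,"tz": 0,"ax": 0,"ay": 0,"az": 0},{"claw": 0.3,"tx": 0,"ty": 0,"tz": 0,"ax": 0,"ay": 0,"az": 0},{"claw": 0.3,"tx": 0,"ty": 0,"tz": -0.005,"ax": 0,"ay": 0,"az": 0},{"claw": 0.3,"tx": 0,"ty": 0,"tz": -0.015,"ax": 0,"ay": 0,"az": 0},{"claw": 0.3,"tx": 0,"ty": 0,"tz": -0.025,"ax": 0,"ay": 0,"az": 0},{"claw": 0.3,"tx": 0,"ty": 0,"tz": -0.03,"ax": 0,"ay": 0,"az": 0},{"claw": 0.3,"tx": 0,"ty": 0,"tz": -0.03,"ax": 0,"ay": 0,"az": 0},{"claw": 0.3,"tx": 0,"ty": 0,"tz": -0.03,"ax": 0,"ay": 0,"az": 0}]'

```text
clock: 22.02
tcp_pos: [0.5733, 0.1406, 0.3368]
orientation: [-2.365, -2.067, 0.0]
contact_force: [0.7, -0.6, 0.9]
grip_width: 0.06
gripper_force: 0.0
```

```bash
python3 - <<'E'
from h import *
st();s=r.grab_frame('wrist');s2=r.grab_frame('scene')[140:300,180:400]
cv2.imwrite('pics/end.png',cv2.cvtColor(np.vstack([s[:300],cv2.resize(s2,(560,300))]),cv2.COLOR_RGB2BGR))
E
```

```text
t 22.02 tcp [0.5733 0.1406 0.3368] yaw x 82.3 z [-0.  0. -1.] j [ 0.05  0.46 -0.52  1.8   0.27  0.95 -0.72] F [ 0.7 -0.6  0.9] w 0.06 g 0.0
```

View pics/end.png

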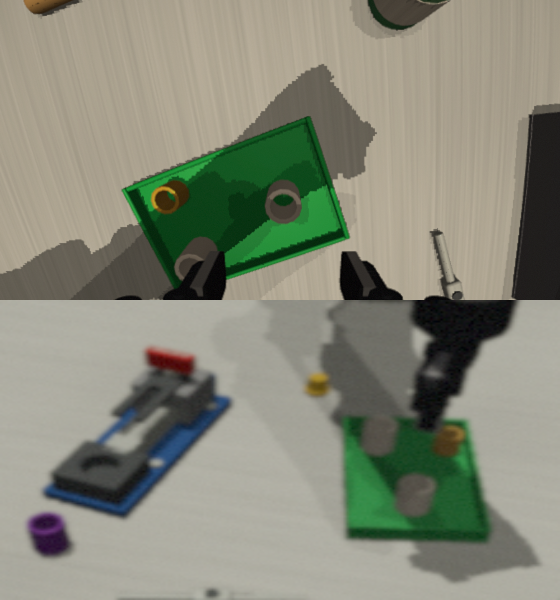

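The insert stands upright in the tray's empty half at (283,200), the other tray parts are in place, and the carriage is back with the bar across the rail at (170,360). I hand in.

```bash
python3 -c "
from bench import r
print(r.hand_in())"
```

```text
the job is handed in; nothing more can be done
None
```

The job is handed in at about 22 s of the 56 s; no verdict came back, but the last picture shows the carriage back with the knob tight across the rail and the white insert upright in the tray's empty half, with the other tray parts in place.

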